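Lock the cookbook holder's sliding leg at its length mark

ROBOT

A 6-joint arm with a two-finger parallel gripper is mounted at the origin on a cart in front of the work surface, level with it; the furniture and walls round the work are solid. World frame = base frame: x ahead of the robot, y to its left, z up, the work surface at z = 0. Lengths are in mm, angles in rad, forces in N, time in s.
With the tool pointing down it reaches from about 275 to 825 mm from the base axis. Payload 4.9 kg.
Tool frame: the origin (TCP) lies midway between the tips of the shut fingers; the grasp point (between the pads) lies r.tcp_to_grasp behind it (r.tcp_to_grasp is the distance from the TCP to the grasp point, in mm); z points along the fingers, y is the line along which they close (so a half turn about z gives the same grasp; the last joint's range is limited). The gripper opens to 85 mm and grips with 20 to 120 N. Pads are 22 mm wide; open, the fingers measure 114 mm over their backs; the gripper's body (76 mm by 85 mm) begins 54 mm behind the grasp point. The pads swing forward as they close: fully open they stand 13 mm farther back than shut.
Start: joints at [1.041, 0.326, -0.193, 1.052, 0, 1.437], TCP at [212.047, 507.498, 192.981] pointing down, gripper open.
Joint ranges: [-2.65, 2.65], [-0.97, 1.79], [-1.3, 1.35], [-1.93, 2.1], [-1.47, 1.37], [-3.14, 3.14]. Speed limits (rad/s): [2.57, 2.57, 3.14, 3.14, 3.14, 3.14].

INTERFACE

Orientations are given as a unit quaternion [x, y, z, w].
In Python, from bench import r gives the robot as it stands.
- The arm moves only by the shell command python3 -m inch 'ROWS' [OPENING]. ROWS is JSON, a list of rows, each an object with "translation": the shift along the tool's x, y, z normalised to -1 to 1, where 1 is 0.05 m, a list of three; "delta_rot": the turn, a rotation vector about the tool's x, y, z normalised to -1 to 1, where 1 is 0.5 rad, a list of three. In form: [{"translation": [tx, ty, tz], "delta_rot": [wx, wy, wz]}, ...]. A call has 1 to 8 rows; each row shifts and turns the commanded pose from where the row before left it, along the tool's axes as they then stand; what a row does not reach is not made up. A row lasts 1/8 s, in which the tool goes at most 62.5 mm and 10.7 degrees, less where a joint would pass 70% of its speed; a pose out of reach is approached as far as the arm can. A call with a number of a shift or a turn outside -1 to 1 is refused whole. A call with a gripper value outside its range is refused whole. OPENING is the gripper command: -1 is shut, 1 is fully open, values between are in proportion, set as the call begins (- or left out, the last holds). The fingers move at their own pace and stop on an object; the grip force is fixed at half the most. Time passes only in rows, so rows that do not move let the fingers close. It gives the time, the measured TCP pose, the force, the opening and the grip force at its end, in the units of the state.
- r.sense(): the state, without advancing time (a new reading comes with each control period).
- r.snapshot(name): name is "scene" or "top"; returns (picture, depth): 400x640x3 uint8, red, green, blue; 400x640 float32, mm along the optical axis (not along the pixel's ray), 0 where there is no reading.
- r.camera_model(name): a dict with "camera_matrix" (3x3 intrinsics, pixels), "k1" (the pictures are not rectified: a ray, as slopes to the right and down, at radius r is drawn at 1 + k1 r^2 times it, then the intrinsics apply), "extrinsics" (4x4, takes a point from camera to world coordinates). Camera axes: x right, y up, looking along -z (the intrinsics and any distortion apply to the point x, -y, -z); pixel columns grow to the right and rows downward; lengths in mm; the calibration is good to about 2 mm. A picture is of the moment at which its call begins. camera_model takes no time and is no camera call.
- r.close_job(): hands the job in; it is judged then, once.
The state is a dict: "time_s": time; "joint_positions": joint angles; "qd": joint speeds; "joint_torque": joint torques, N m; "position": TCP position; "tool_rot": TCP orientation; "wrist_force": force on the tool from outside, world axes, zero at the start; "moment": the same for the moment, N m; "gripper_width": finger opening in mm; "grip_force": force on a finger pad.
Only numpy, scipy, OpenCV 4.12 (cv2) and the standard library are available. Lean on these libraries where they do the work, as an engineer would, in place of code of your own. Each camera call takes 0.05 s, during which the arm holds its last target. There are 200 camera calls.

TASK

Draw the cookbook holder's spring-loaded leg out by its upright plate until the leg's pointer lines up with the pointed length marker, without shifting the marker. Holding the leg at that mark all the while, slide your hand along the plate to push the cam lever over until you feel it fully closed against its stop. Finish while still holding the leg by its plate at the mark (the spring goes on pulling, so do not let go), and leave the spice jar, tin and onion next to it alone.

Things in the scene. Friction and masses are not known exactly. Their poses are not given: they have to be found in the camera images.
- holder: Wooden board 140 x 310 x 22 mm fixed to the worktop, with a fixed ledge 78 mm high across its right end (y = -143 mm). Origin under the board. y axis: the way the leg is drawn out (to the left seen from the robot); x axis: away from the robot, along the leg's plate; z up. All offsets elsewhere are along these axes. The marker's rod lies at x = -70 mm, up to 38 mm high.
- leg: The aluminium sliding leg. Upright plate to hold it by: 120 mm long in x (-65 to +55 mm of the origin), 10 mm thick in y, 44 to 97 mm above the worktop; grip across the thickness from above, fingertips above 50 mm. Foot: 45 mm high, y -27 to +85, x -37 to +48 mm. Origin at worktop height under mid-plate. A spring always pulls it home, 3.7 N at home, 5.5 N drawn 120 mm (125 at most).
- plate_grip (a point): Point in the plate at its near end (x = -50 mm of the plate's origin, 15 mm from the end), 77 mm above the worktop, mid-thickness: a place to grip with the lever clear of the fingers (the open lever's tip is 42 mm further on). To slide along the plate, ease the grip to 2 to 4 mm of play: the spring keeps the plate against one finger. Axes as the holder's.
- leg_pointer (a point): Tip of the small dark conical pointer on the near edge of the leg's foot, pointing to the robot (-x), 38 mm above the worktop, at x = -50 mm, y = +45 mm from the plate's origin. It moves with the leg.
- marker_tip (a point): Tip of the dark conical pointer of the length marker, a 14 mm slider on the rod along the near edge; it points away from the robot, 31 mm above the worktop. The leg is at the mark when both tips have the same y in the holder's axes (in x they stay 3 mm apart). The marker is stiff but can be pushed; at the start it lies 50 to 105 mm beyond the leg's pointer in +y.
- lever (a joint): Swing of the black cam lever, rad: 0 to 0.12 (open) at the start, 0.90 fully closed against its stop. It turns about a vertical pivot on the leg's foot at x = +12, y = +60 mm from the plate's origin and moves with the leg; its arm reaches back to the plate's +y face. Takes 1.2 N at the tip (5 to 15 N in all with rubbing); stays where left. Closed, it does not take over the spring's pull.
- lever_tip (a point): Middle of the lever's rounded tip (radius 6 mm, 60 to 88 mm above the worktop), beside the plate's +y face, 3 to 8 mm clear of it. Open it is at x = -8 mm from the plate's origin; closing carries it 40 mm in +x. Fingers holding the plate push it with their far flank as the hand slides in +x; with 22 mm wide fingers the hand ends about 65 mm on from plate_grip.
- spice_jar: Bystander: spice jar with a yellow-brown lid, 42 mm wide, 96 mm high, at the back left. Origin under its middle.
- tin: Bystander: flat round tin, 86 mm across, 40 mm high, to the right. Origin under its middle.
- onion: Bystander: onion, 85 mm across, 87 mm high, to the right. Origin under its middle.

How it is judged (in metres and radians):
On the way, in this order (a step that is already met when the one before it is completed fails the run):
1. the leg is held out with its pointer at the marker (within 5 mm), the lever still open (y of leg_pointer in the frame of marker_tip between -0.005 and 0.005 m and value of joint lever below 0.3 rad), for 0.3 s.
2. the lever is closed with the leg still at the mark (y of leg_pointer in the frame of marker_tip between -0.005 and 0.005 m and value of joint lever above 0.8 rad), for 0.2 s.
At the end, for the whole second after the job is handed in: The leg's pointer is within 5 mm of the marker's along the slide, the lever is closed (over 0.80 of 0.90 rad), and the fingers still hold the leg (contact force over 2 N) (all of step 2 and contact force between the fingers and leg above 2 N); the arm keeps its last pose, push and grip.
It fails at once if the lever is swung over while the leg is more than 10 mm off the mark, or the leg slips off it afterwards (value of joint lever above 0.35 rad and (y of leg_pointer in the frame of marker_tip above 0.01 m or y of leg_pointer in the frame of marker_tip below -0.01 m)).
It fails at once if the marker is shifted by more than 5 mm (distance of marker_tip from where it was at the start of the episode above 0.005 m).
It fails at once if a bystander is moved by more than 30 mm (distance of any of spice_jar, tin, onion from where it was at the start of the episode above 0.03 m).
It also fails if it takes over 38 s, if anything falls off the work surface, if the arm or the gripper's body presses on something with over 40 N, if the wrist force passes 120 N, or if a joint passes its speed limit or range.

## Working session

There is one attempt and no reset: what is moved stays moved. The work goes in short steps, Python scripts to look and compute and a shell command to move; the robot and the scene stay as the last step left them, time stands still between calls to the robot, and variables do not carry over. Pictures are saved under pics/ and viewed, at most 10 in all, crops included, and the job is handed in when it is done.

```bash
mkdir -p pics; ls
python3 - <<'E'
from bench import r
import cv2,numpy as np
s=r.sense();print(s, r.tcp_to_grasp)
for n in("scene","top"):
    p,d=r.snapshot(n);cv2.imwrite(f"pics/{n}0.png",p[:,:,::-1]);np.savez(f"{n}0.npz",p=p,d=d);m=r.camera_model(n);print(m)
E
```

```text
pics
{'time_s': 0.0, 'joint_positions': array([ 1.04080525e+00,  3.26910162e-01, -1.93575999e-01,  1.05196455e+00,
       -9.23728968e-06,  1.43656794e+00]), 'qd': array([ 1.43687008e-04, -6.26869733e-05, -3.46169625e-04,  1.27541764e-03,
        1.42198922e-03,  5.64783242e-04]), 'joint_torque': array([-4.21400880e-03, -4.43402767e+01,  2.62434769e+01,  1.54108694e-02,
       -4.18352247e-04, -2.22770444e-05]), 'position': array([211.72049122, 506.94112137, 192.22321459]), 'tool_rot': array([ 1.96592389e-01,  9.80484956e-01, -7.83496978e-04, -2.65329827e-04]), 'wrist_force': array([-0.16825829, -0.39473594, -0.10976241]), 'moment': array([0.06375289, 0.02730429, 0.06302266]), 'grip_force': 0.0, 'gripper_width': 85.18617484407204} 18.700000000000003
{'camera_matrix': array([[451.34920311,   0.        , 308.58428488],
       [  0.        , 451.34920311, 195.57059604],
       [  0.        ,   0.        ,   1.        ]]), 'k1': -0.03128461399302615, 'extrinsics': array([[ 8.43566208e-01,  2.70277672e-01, -4.64053911e-01,
         1.56122289e+01],
       [-5.36774725e-01,  3.97969344e-01, -7.43971300e-01,
        -1.06104223e+03],
       [-1.63996005e-02,  8.76681459e-01,  4.80791714e-01,
         6.34561394e+02],
       [ 0.00000000e+00,  0.00000000e+00,  0.00000000e+00,
         1.00000000e+00]])}
{'camera_matrix': array([[371.77509425,   0.        , 318.88104068],
       [  0.        , 371.77509425, 202.10860305],
       [  0.        ,   0.        ,   1.        ]]), 'k1': -0.06531336107341029, 'extrinsics': array([[ 2.04234788e-02,  9.85921237e-01, -1.65958416e-01,
         3.71118351e+02],
       [-9.99788267e-01,  2.05568641e-02, -9.14118478e-04,
        -1.80713432e+02],
       [ 2.51033578e-03,  1.65941947e-01,  9.86132328e-01,
         1.20022724e+03],
       [ 0.00000000e+00,  0.00000000e+00,  0.00000000e+00,
         1.00000000e+00]])}
```

View pics/scene0.png

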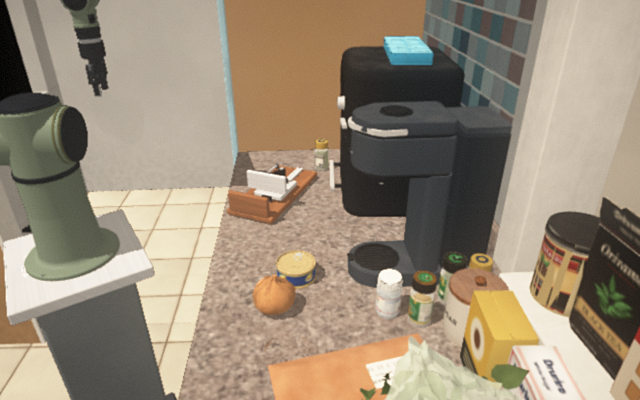

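View pics/top0.png

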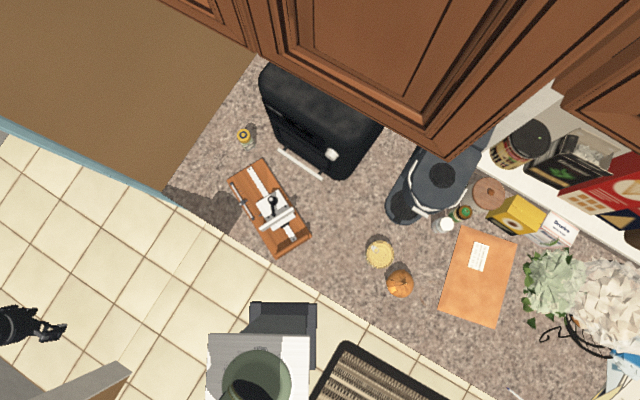

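The scene picture shows the holder at about (272,192), with the tin at (296,267) and onion at (274,296). In the top picture the holder is at (268,208), with the jar at (244,136). I'll enlarge both.

Run:
```python
import cv2,numpy as np
a=np.load("top0.npz")['p'][150:265,215:320,::-1];b=np.load("scene0.npz")['p'][160:225,220:325,::-1]
cv2.imwrite("pics/c1.png",cv2.resize(a,None,fx=5,fy=5,interpolation=cv2.INTER_CUBIC))
cv2.imwrite("pics/c2.png",cv2.resize(b,None,fx=7,fy=7,interpolation=cv2.INTER_CUBIC))
```

```text
(no output)
```

View pics/c1.png

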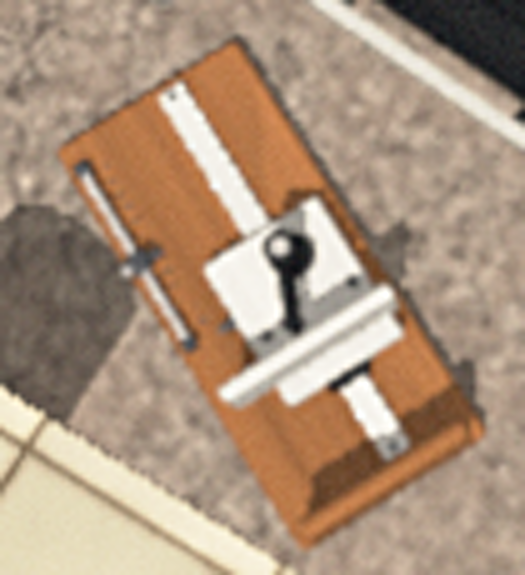

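View pics/c2.png

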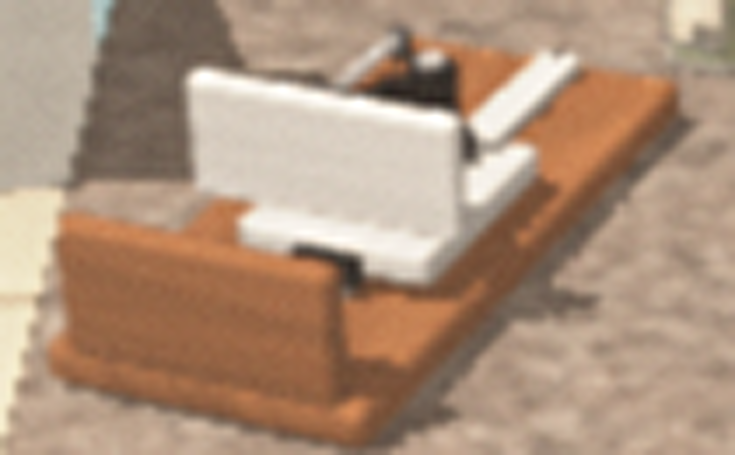

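The crops show the marker tip at about (160,253) and the leg pointer tip at about (222,326) in the top crop. The plate top runs from (230,395) to (388,297), and the lever is open. Next step is turning these into positions.

```bash
cat > h.py <<'E'
import numpy as np,cv2
from bench import r
def rays(n,uv):
    m=r.camera_model(n);K=m["camera_matrix"];E=m["extrinsics"]
    q=cv2.undistortPoints(np.float64(uv).reshape(-1,1,2),K,np.array([m["k1"],0,0,0,0]))[:,0]
    d=np.c_[q[:,0],-q[:,1],-np.ones(len(q))]@E[:3,:3].T
    return E[:3,3],d
def onplane(n,uv,z):
    o,d=rays(n,uv);return o+d*((z-o[2])/d[:,2])[:,None]
def cloud(n,dep):
    v,u=np.nonzero(dep>0);o,d=rays(n,np.c_[u,v])
    return u,v,o+d*dep[v,u][:,None]
def crop(n,uv,z): # top crop px -> world
    uv=np.float64(uv);return onplane(n,np.c_[215+(uv[:,0]+.5)/5-.5,150+(uv[:,1]+.5)/5-.5],z)
E
python3 - <<'E'
from h import *
np.set_printoptions(precision=1,suppress=True)
bl=crop("top",[(237,40),(62,155)],22)
print("left end",bl,np.linalg.norm(bl[0]-bl[1]))
e=bl[0]-bl[1];print("x ang",np.arctan2(e[1],e[0]))
rr=crop("top",[(305,545),(483,432)],22);print("right",rr)
for c in (rr,):
    e=rr[1]-rr[0];print(np.arctan2(e[1],e[0]),np.linalg.norm(e))
for a,b in((0,1),(1,0)):
    e=bl[a]-rr[1-a];print("y ang-90",np.arctan2(e[1],e[0])-np.pi/2,np.linalg.norm(e))
pl=crop("top",[(228,394),(390,297)],97);e=pl[1]-pl[0];print("plate",pl,np.arctan2(e[1],e[0]),np.linalg.norm(e))
print("marker tip",crop("top",[(160,253)],31),"ptr",crop("top",[(222,326)],38))
rod=crop("top",[(188,342),(83,168)],31);e=rod[1]-rod[0];print("rod",rod,np.arctan2(e[1],e[0])-np.pi/2)
D=np.load("top0.npz");u,v,P=cloud("top",D['d'])
k=(u>215)&(u<320)&(v>150)&(v<265)
for lo,hi in((15,28),(40,50),(90,103)):
    q=P[k&(P[:,2]>lo)&(P[:,2]<hi)];print(lo,len(q),q.mean(0))
q=P[k&(P[:,2]>90)&(P[:,2]<105)]
c,s,a=cv2.minAreaRect(np.float32(q[:,:2]));print("plate rect",c,s,a)
for (z,u0,u1,v0,v1) in ((0,370,395,242,265),):
    pass
print("tin",onplane("top",[(380,254)],40),"onion",onplane("top",[(400,284)],45),"jar",onplane("top",[(244,134)],96))
E
```

```text
left end [[713.8  10.3  22. ]
 [634.2 121.   22. ]] 136.37969019030558
x ang -0.9472824804863312
right [[ 386.7  -47.4   22. ]
 [ 460.1 -157.5   22. ]]
-0.9830982967866774 132.3053090841765
y ang-90 -0.9863751767730666 304.2361735672363
y ang-90 -0.9731104398154253 299.3659662742127
plate [[ 473.7   -6.6   97. ]
 [ 534.2 -101.3   97. ]] -1.0028818300991449 112.34430864885817
marker tip [[569.3  51.6  31. ]] ptr [[522.2   8.5  38. ]]
rod [[512.4  30.8  31. ]
 [623.9 104.5  31. ]] -0.9863711357737377
15 2463 [554.9  -8.1  21.8]
40 651 [541.9 -44.1  44.7]
90 163 [531.  -62.6  96. ]
plate rect (580.5235595703125, -78.95587921142578) (83.13951110839844, 265.9300842285156) 60.25977325439453
tin [[ 407.1 -372.6   40. ]] onion [[ 316.7 -432.9   45. ]] jar [[767.6  58.4  96. ]]
```

```bash
cat >> h.py <<'E'
YAW=-0.98; ex=np.array([np.cos(YAW),np.sin(YAW),0]); ey=np.array([-np.sin(YAW),np.cos(YAW),0])
def proj(n,P):
    m=r.camera_model(n);Ei=np.linalg.inv(m["extrinsics"]);c=np.float64(P)@Ei[:3,:3].T+Ei[:3,3]
    c=c*[1,-1,-1];return cv2.projectPoints(c,np.zeros(3),np.zeros(3),m["camera_matrix"],np.array([m["k1"],0,0,0,0]))[0][:,0]
E
python3 - <<'E'
from h import *
np.set_printoptions(precision=1,suppress=True,linewidth=150)
I=np.mean([r.snapshot("top")[0].astype(float) for _ in range(6)],0);np.save("top_m.npy",I)
J=np.mean([r.snapshot("scene")[0].astype(float) for _ in range(6)],0);np.save("scene_m.npy",J)
a=cv2.resize(np.uint8(I[185:240,230:300,::-1]),None,fx=11,fy=10.9,interpolation=cv2.INTER_CUBIC)
cv2.imwrite("pics/c3.png",a)
# plate: bright profile across its thickness, top z=97
p0=np.array([506.8,-58.1,97])
for x in range(-60,56,10):
    y=np.arange(-25,26,1.);uv=proj("top",p0+x*ex+y[:,None]*ey).astype(np.float32)
    g=cv2.remap(I.astype(np.float32),uv[:,:1],uv[:,1:],cv2.INTER_CUBIC)[:,0].mean(1)
    print(x,g[::3].astype(int))
E
```

```text
-60 [126 126 126 126 124 144 165 191 241 254 235 164 118 122 123 123 123]
-50 [115 113 114 111 118 152 177 186 235 249 233 159 107 113 117 117 117]
-40 [120 119 115 113 117 148 175 185 234 250 237 156  63  61  75  90  99]
-30 [195 242 248 244 242 225 181 182 232 249 232 178 155 155 150 151 200]
-20 [190 243 241 238 238 221 181 184 233 248 234 176 152 143 120 133 223]
-10 [181 252 246 243 242 220 178 187 236 249 243 174 104  77  53  65 156]
0 [154 247 243 240 240 222 181 183 233 250 237 181 128 105 106  91  64]
10 [154 242 246 242 243 226 184 177 229 251 234 180 149 155 156 155 172]
20 [169 240 241 238 238 224 184 183 232 251 232 174 145 150 149 159 218]
30 [186 241 243 240 239 227 185 187 233 250 236 180 150 155 150 158 214]
40 [185 239 244 242 245 230 190 183 233 250 238 180 148 138 116 124 202]
50 [127 122  91  71  74 115 163 186 236 267 235 156  81  72  73  75  75]
```

View pics/c3.png

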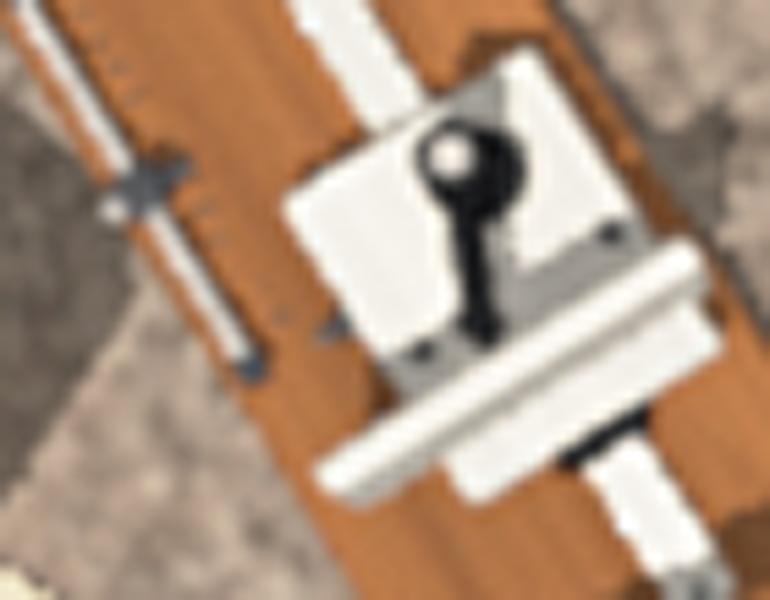

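The enlarged view shows the marker slider at (150,184) with its tip at (187,165). The leg pointer's tip is at (318,333) and its base at (348,322).

Run:
```python
from h import *
np.set_printoptions(precision=1,suppress=True,linewidth=150)
def c3(X,Y,z): return onplane("top",[(230+(X+.5)/11-.5,185+(Y+.5)/10.9-.5)],z)[0]
O=np.array([506.8,-58.1,0])+2.1*ey
f=lambda p:np.array([(p-O)@ex,(p-O)@ey])
print("O",O)
for n,a in dict(mtip=(187,165,31),slider=(150,184,31),ptip=(318,333,38),pbase=(348,322,38),plN=(340,483,97),plF=(690,255,97),rodend=(250,362,31),rodL=(30,8,31)).items(): print(n,f(c3(*a)))
I=np.load("top_m.npy").astype(np.float32)
def prof(x,z,ys):
    uv=proj("top",O+[0,0,z]+x*ex+ys[:,None]*ey).astype(np.float32)
    return cv2.remap(I,uv[:,:1],uv[:,1:],cv2.INTER_LINEAR)[:,0,0]
ys=np.arange(85,130,2.);print(ys)
for x in (-62,-60,-58,-56,-54,-52): print("m",x,prof(x,31,ys).astype(int))
ys=np.arange(25,65,2.);print(ys)
for x in (-50,-48,-46,-44,-42,-40): print("p",x,prof(x,38,ys).astype(int))
```

```text
O [508.5 -56.9   0. ]
mtip [-55.6 112.4]
slider [-67.6 113.4]
ptip [-48.7  47.9]
pbase [-39.8  46. ]
plN [-61.3  -2.4]
plF [52.  -0.2]
rodend [-70.1  52.6]
rodL [-70.4 177.9]
[ 85.  87.  89.  91.  93.  95.  97.  99. 101. 103. 105. 107. 109. 111. 113. 115. 117. 119. 121. 123. 125. 127. 129.]
m -62 [173 164 156 160 168 165 159 157 165 175 171 143 109  85  80  78  85  97 113 138 153 156 159]
m -60 [177 168 168 171 178 184 169 163 173 182 176 158 128 101  88  87  94 104 112 138 163 176 179]
m -58 [176 172 172 176 184 178 166 164 171 181 188 162 133 110  93  96 102 115 129 150 171 179 186]
m -56 [176 174 174 178 180 174 167 167 171 180 177 159 142 122 110 102 119 134 146 166 174 182 183]
m -54 [175 174 175 178 177 174 170 169 174 178 172 162 152 141 133 132 143 154 166 171 177 180 181]
m -52 [173 173 174 175 175 174 174 172 175 176 171 169 167 161 155 156 162 167 175 176 177 177 177]
[25. 27. 29. 31. 33. 35. 37. 39. 41. 43. 45. 47. 49. 51. 53. 55. 57. 59. 61. 63.]
p -50 [165 166 167 167 166 166 166 167 167 159 154 151 153 162 168 169 166 167 170 169]
p -48 [152 163 165 165 164 164 164 165 160 149 137 129 138 154 163 166 166 165 166 166]
p -46 [137 147 156 166 164 162 162 163 150 135 119 111 127 145 158 164 163 162 162 163]
p -44 [118 130 140 149 158 162 163 156 142 124 103 100 112 138 158 162 162 160 161 162]
p -42 [100 113 123 134 145 160 164 157 147 120 108 103 107 128 152 165 166 163 166 166]
p -40 [110 110 116 130 151 165 178 174 172 157 141 127 146 149 154 173 180 183 192 190]
```

```bash
python3 -m inch '[{"translation":[0,0,0],"delta_rot":[0,0,0.29]},{"translation":[0,0,0],"delta_rot":[0,0,0.29]},{"translation":[0,0,0],"delta_rot":[0,0,0.29]},{"translation":[0,0,0],"delta_rot":[0,0,0.3]}]' -0.05
python3 -m inch '[{"translation":[-0.9,-0.1,0],"delta_rot":[0,0,0]},{"translation":[-0.9,-0.1,0],"delta_rot":[0,0,0]},{"translation":[-0.9,-0.1,0],"delta_rot":[0,0,0]},{"translation":[-0.9,-0.1,0],"delta_rot":[0,0,0]},{"translation":[-0.9,-0.1,0],"delta_rot":[0,0,0]},{"translation":[-0.9,-0.1,0],"delta_rot":[0,0,0]},{"translation":[-0.9,-0.1,0],"delta_rot":[0,0,0]},{"translation":[-0.9,-0.1,0],"delta_rot":[0,0,0]}]'
python3 -m inch '[{"translation":[-0.9,-0.1,0],"delta_rot":[0,0,0]},{"translation":[-0.9,-0.1,0],"delta_rot":[0,0,0]},{"translation":[-0.9,-0.1,0],"delta_rot":[0,0,0]},{"translation":[-0.9,-0.1,0],"delta_rot":[0,0,0]},{"translation":[-0.88,-0.16,0],"delta_rot":[0,0,0]},{"translation":[0,0,0],"delta_rot":[0,0,0]},{"translation":[0,0,0],"delta_rot":[0,0,0]}]'
cat > st.py <<'E'
from h import *
from scipy.spatial.transform import Rotation as R
np.set_printoptions(precision=2,suppress=True)
O=np.array([508.5,-56.9,0]);s=r.sense();p=s["position"];Rm=R.from_quat(s["tool_rot"]).as_matrix()
print("t",s["time_s"],"TCP holder-axes rel O",(p-O)@ex,(p-O)@ey,p[2],"tool y in (ex,ey,z)",Rm[:,1]@ex,Rm[:,1]@ey,Rm[2,1],"z",Rm[:,2])
F=s["wrist_force"];print("F",F@ex,F@ey,F[2],"w",s["gripper_width"],"grip",s["grip_force"])
E
python3 st.py
```

```text
time_s: 1.2
position: [212.1, 507.5, 193.0]
tool_rot: [0.473, 0.881, 0.0, 0.0]
wrist_force: [0.3, 0.2, -0.1]
gripper_width: 40.3
grip_force: 0.0
time_s: 2.2
position: [379.8, 184.8, 193.3]
tool_rot: [0.471, 0.882, 0.0, 0.0]
wrist_force: [0.8, -0.4, -0.7]
gripper_width: 40.2
grip_force: 0.0
time_s: 3.08
position: [480.0, -15.3, 192.8]
tool_rot: [0.471, 0.882, 0.0, -0.0]
wrist_force: [-0.3, 0.2, -0.7]
gripper_width: 40.7
grip_force: 0.0
t 3.075 TCP holder-axes rel O -50.431863634150154 -0.544589892810643 192.82565962315257 tool y in (ex,ey,z) 0.0011444854731701938 0.9999992940995156 -0.00031930153803374323 z [-0.  0. -1.]
F -0.3811162885599766 -0.15943173853177592 -0.6863307804567802 w 40.71127368700168 grip 0.0
```

```bash
python3 -m inch '[{"translation":[0,0.03,0.6],"delta_rot":[0,0,0]},{"translation":[0,0,0.6],"delta_rot":[0,0,0]},{"translation":[0,0,0.6],"delta_rot":[0,0,0]},{"translation":[0,0,0.5],"delta_rot":[0,0,0]},{"translation":[0,0,0.37],"delta_rot":[0,0,0]},{"translation":[0,0,0],"delta_rot":[0,0,0]},{"translation":[0,0,0],"delta_rot":[0,0,0]}]'; python3 st.py
python3 -m inch '[{"translation":[0,0,0],"delta_rot":[0,0,0]},{"translation":[0,0,0],"delta_rot":[0,0,0]},{"translation":[0,0,0],"delta_rot":[0,0,0]},{"translation":[0,0,0],"delta_rot":[0,0,0]},{"translation":[0,0,0],"delta_rot":[0,0,0]},{"translation":[0,0,0],"delta_rot":[0,0,0]}]' -1; python3 st.py
```

```text
time_s: 3.95
position: [482.0, -14.1, 60.2]
tool_rot: [0.47, 0.882, 0.0, 0.0]
wrist_force: [0.5, 0.3, 0.2]
gripper_width: 40.7
grip_force: 0.0
t 3.95 TCP holder-axes rel O -50.32370075462099 1.794236806139264 60.24756984758928 tool y in (ex,ey,z) -0.00046938527993592433 0.9999997181017493 0.0005860664479179013 z [ 0. -0. -1.]
F 0.06938240217996507 0.5831448883341255 0.15252274071218885 w 40.743594308371826 grip 0.0
time_s: 4.7
position: [481.7, -14.8, 59.4]
tool_rot: [0.471, 0.882, -0.0, -0.0]
wrist_force: [0.4, 0.3, 0.0]
gripper_width: -0.0
grip_force: 0.0
t 4.7 TCP holder-axes rel O -49.90500535650507 1.1734714212125945 59.44703674856201 tool y in (ex,ey,z) 0.0008640776160969053 0.9999996245372913 -6.553739624439425e-05 z [-0.  0. -1.]
F -0.028808752614260434 0.5432164594571549 0.041833411656117356 w -0.03851925357326637 grip 0.0
```

The gripper closed on nothing, so I'll look.

Run:
```python
from h import *
a=r.snapshot("top")[0][160:260,215:320,::-1];b=r.snapshot("scene")[0][130:225,220:325,::-1]
c=np.hstack([cv2.resize(x,(400,400),interpolation=cv2.INTER_CUBIC) for x in(a,b)])
cv2.imwrite("pics/c4.png",c)
```

```text
(no output)
```

View pics/c4.png

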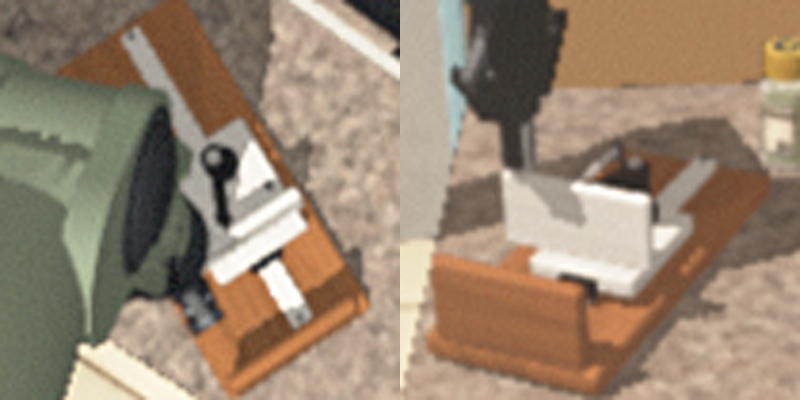

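Run:
```python
from h import *
np.set_printoptions(precision=1,suppress=True)
O=np.array([508.5,-56.9,0]);p=r.sense()["position"]
L=dict(N=O-65*ex+[0,0,97],F=O+55*ex+[0,0,97],Nlow=O-65*ex+[0,0,47],tcp=p,tcpup=p+[0,0,60],tcpup2=p+[0,0,100])
for k,P in L.items():
    t=proj("top",P[None])[0];s=proj("scene",P[None])[0]
    print(k,P,"top",t,"crop",(t-[215,160])*[400/105,4],"scene",s,"crop",(s-[220,130])*[400/105,400/95]+[400,0])
d=r.snapshot("scene")[1];u,v,P=cloud("scene",d)
for (a,b) in ((250,168),(255,175),(265,180),(280,183)):
    i=np.argmin((u-a)**2+(v-b)**2);q=P[i];print(u[i],v[i],q,(q-O)@ex,(q-O)@ey)
```

```text
N [472.3  -2.9  97. ] top [259.  228.9] crop [167.4 275.4] scene [246.2 169.3] crop [499.8 165.5]
F [ 539.1 -102.6   97. ] top [293.1 207.4] crop [297.5 189.5] scene [284.8 176.4] crop [646.8 195.3]
Nlow [472.3  -2.9  47. ] top [261.5 230.4] crop [177.  281.5] scene [247.7 185.2] crop [505.4 232.5]
tcp [481.7 -14.8  59.4] top [264.8 227.1] crop [189.9 268.3] scene [252.1 182. ] crop [522.5 219.1]
tcpup [481.7 -14.8 119.4] top [261.9 225. ] crop [178.9 260.1] scene [250.5 162.6] crop [516.1 137.4]
tcpup2 [481.7 -14.8 159.4] top [259.8 223.5] crop [170.8 254.1] scene [249.3 149.2] crop [511.8  80.8]
250 168 [473.2 -27.4 110.2] -44.155731383791455 -12.83991092035486
255 175 [485.5 -29.5  86.4] -35.570777996260155 -3.884827992507717
265 180 [501.6 -57.1  77.8] -3.6804416775840703 -5.821993193426102
280 183 [528.9 -92.4  75.6] 40.85120060313071 -2.7812312753091133
```

```bash
python3 - <<'E'
from h import *
b=r.snapshot("scene")[0][130:200,235:305,::-1]
cv2.imwrite("pics/c5.png",cv2.resize(b,(590,590),interpolation=cv2.INTER_CUBIC))
E
python3 st.py
```

```text
t 4.9 TCP holder-axes rel O -49.9378586161328 1.1894111264229998 59.45374875177137 tool y in (ex,ey,z) 0.0007799473311350008 0.9999996950023661 -4.095529347582177e-05 z [-0.  0. -1.]
F 0.6887995642385139 -0.24801773065568966 -0.20667397199475857 w 0.023459157502244008 grip 0.0
```

View pics/c5.png

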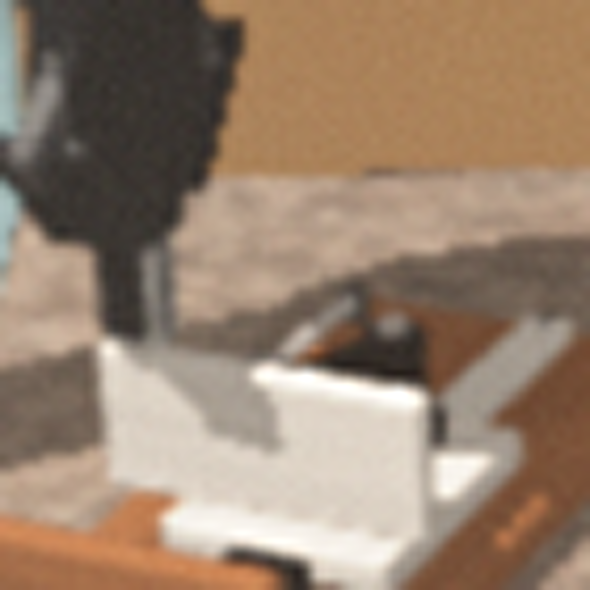

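Run:
```python
from h import *
np.set_printoptions(precision=0,suppress=True,linewidth=160)
O=np.array([508.5,-56.9,0])
im,d=r.snapshot("scene");u,v,P=cloud("scene",d);X=np.zeros(d.shape);Y=X.copy();Z=X.copy()
X[v,u]=(P-O)@ex;Y[v,u]=(P-O)@ey;Z[v,u]=P[:,2]
for row in range(150,184,2): print(row,"y",Y[row,244:262:2],"x",X[row,244:262:2],"z",Z[row,244:262:2])
I=np.load("top_m.npy");T,td=r.snapshot("top")
for x in (20,40):
    for im in (I,T):
        ys=np.arange(-25,26,3.);uv=proj("top",O+[0,0,97]+x*ex+ys[:,None]*ey).astype(np.float32)
        print(x,cv2.remap(im.astype(np.float32),uv[:,:1],uv[:,1:],cv2.INTER_LINEAR)[:,0].mean(1))
```

```text
150 y [-44. -18. -13. -17. -12.   4.  14.  26. 339.] x [ -38.  -48.  -45.  -37.  -33.  -37.  -37.  -38. -217.] z [177. 165. 163. 166. 165. 158. 154. 149.  -2.]
152 y [-45. -36.   5. -15.  -9.   5.  14.  28. 317.] x [ -38.  -37.  -57.  -38.  -36.  -38.  -37.  -39. -205.] z [171. 168. 148. 160. 157. 152. 148. 142.   0.]
154 y [-50. -38. -26. -15.  -2.   0.  12. 299. 302.] x [ -35.  -37.  -38.  -39.  -41.    0.  -37. -203. -197.] z [168. 163. 158. 153. 148.   0. 143.   1.   0.]
156 y [-39. -36. -27. -11.  -8.   4.  12. 287. 287.] x [ -43.  -39.  -38.  -42.  -37.  -39.  -37. -197. -189.] z [157. 156. 153. 146. 145. 140. 137.  -2.  -0.]
158 y [-33. -35. -27. -13. -11.   5. 267. 269. 275.] x [ -47.  -40.  -39.  -41.  -36.  -40. -193. -186. -182.] z [148. 150. 147. 141. 141. 133.   0.   0.  -1.]
160 y [239. -16. -15. -10.  -5.  -0. 254. 255. 258.] x [-224.  -53.  -47.  -44.  -41.  -37. -185. -179. -172.] z [ -1. 134. 134. 133. 131. 130.  -1.  -0.  -1.]
162 y [225. -14. -10. -11.  -7.  -1. 238. 248. 247.] x [-216.  -55.  -51.  -44.  -40.  -37. -177. -175. -166.] z [ -2. 127. 126. 128. 126. 1
[... 1225 characters left out ...]
 [-2. -4. 74. 76. 77. 75. 79. 80. 80.]
180 y [109. 108.  -8.  -3.  -4.  -0.  -5.  -3.  -7.] x [-147. -139.  -57.  -54.  -47.  -42.  -33.  -28.  -19.] z [-3. -1. 69. 67. 69. 68. 72. 72. 76.]
182 y [ 89. 100.  -7.  -6.  -5.  -1.  -5.  -5.  -3.] x [-135. -134.  -59.  -52.  -47.  -42.  -33.  -27.  -22.] z [ 2. -3. 62. 62. 63. 62. 66. 67. 67.]
20 [219. 242. 239. 239. 229. 198. 185. 216. 246. 242. 195. 155. 150. 151. 155. 195. 236.]
20 [229. 249. 245. 246. 237. 208. 197. 226. 251. 247. 205. 165. 160. 159. 164. 205. 243.]
40 [227. 242. 242. 242. 233. 205. 178. 216. 246. 239. 201. 157. 144. 120. 122. 177. 235.]
40 [236. 248. 248. 248. 240. 215. 192. 227. 250. 245. 210. 166. 155. 127. 131. 187. 244.]
```

The shut fingers stand right over the plate in the images but don't overlap it. I'll raise the hand 60 mm, open it, and measure where the fingertips really are.

```bash
python3 -m inch '[{"translation":[0,0,-0.4],"delta_rot":[0,0,0]},{"translation":[0,0,-0.4],"delta_rot":[0,0,0]},{"translation":[0,0,-0.4],"delta_rot":[0,0,0]},{"translation":[0,0,0],"delta_rot":[0,0,0]}]'
python3 - <<'E'
from h import *
O=np.array([508.5,-56.9,0])
im,d=r.snapshot("scene");cv2.imwrite("pics/c6.png",cv2.resize(im[110:200,225:315,::-1],(590,590),interpolation=cv2.INTER_CUBIC))
u,v,P=cloud("scene",d)
x=(P-O)@ex;y=(P-O)@ey
k=(x>-75)&(x<-25)&(abs(y)<60)&(P[:,2]>50)
for z in range(60,200,5):
    q=k&(abs(P[:,2]-z)<2.5)
    if q.any(): print(z,q.sum(),"x",x[q].min().round(),x[q].max().round(),"y",y[q].min().round(),y[q].max().round())
E
python3 st.py
```

```text
time_s: 5.5
position: [483.0, -15.0, 120.7]
tool_rot: [0.471, 0.882, 0.0, 0.001]
wrist_force: [0.4, -0.0, 0.1]
gripper_width: -0.1
grip_force: 0.0
60 18 x -60.0 -28.0 y -7.0 0.0
65 17 x -62.0 -29.0 y -7.0 -1.0
70 21 x -63.0 -28.0 y -9.0 2.0
75 20 x -61.0 -26.0 y -7.0 -0.0
80 18 x -64.0 -26.0 y -9.0 0.0
85 17 x -60.0 -29.0 y -7.0 -2.0
90 20 x -61.0 -26.0 y -8.0 -1.0
95 28 x -61.0 -27.0 y -6.0 4.0
100 1 x -56.0 -56.0 y -5.0 -5.0
160 9 x -57.0 -38.0 y -7.0 -0.0
165 11 x -55.0 -36.0 y -11.0 5.0
170 16 x -53.0 -36.0 y -15.0 10.0
175 18 x -55.0 -35.0 y -12.0 9.0
180 20 x -55.0 -36.0 y -14.0 18.0
185 15 x -52.0 -36.0 y -14.0 5.0
190 18 x -57.0 -37.0 y -15.0 6.0
195 17 x -57.0 -38.0 y -16.0 14.0
t 5.55 TCP holder-axes rel O -49.55769442620571 1.571020419176802 119.69287880840155 tool y in (ex,ey,z) 0.0007580807884117417 0.999999238354984 0.0009739625094731771 z [ 0. -0. -1.]
F 0.4689480438153932 0.34403560046017184 -0.48229079250455326 w 0.058602487832103325 grip 0.0
```

View pics/c6.png

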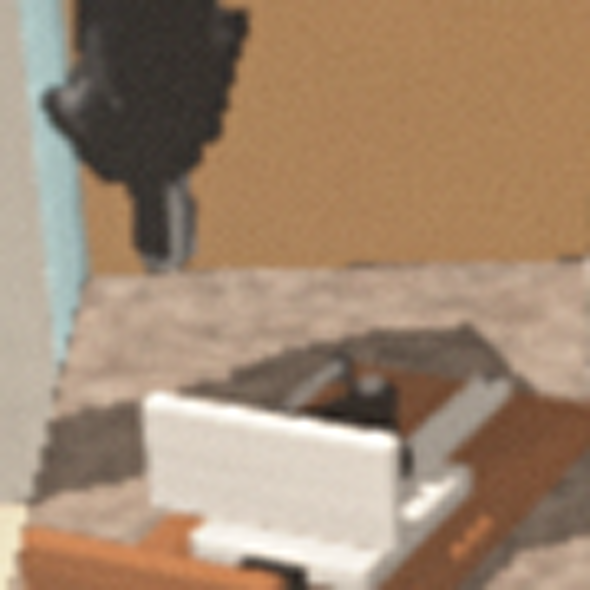

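Picture 8 settles it: with TCP z reading 120, the fingertips are at about 158 mm, so they sit about 38 mm higher than reported. The fingers closed just above the plate. I'll open and go lower, checking depth again near the bottom.

```bash
python3 -m inch '[{"translation":[0,0,0],"delta_rot":[0,0,0]},{"translation":[0,0,0],"delta_rot":[0,0,0]},{"translation":[0,0,0],"delta_rot":[0,0,0]},{"translation":[0,0,0],"delta_rot":[0,0,0]},{"translation":[0.04,-0.02,0.4],"delta_rot":[0,0,0]},{"translation":[0,0,0.4],"delta_rot":[0,0,0]},{"translation":[0,0,0.4],"delta_rot":[0,0,0]},{"translation":[0,0,0.2],"delta_rot":[0,0,0]}]' -0.05
python3 -m inch '[{"translation":[0,0,0.2],"delta_rot":[0,0,0]},{"translation":[0,0,0.1],"delta_rot":[0,0,0]},{"translation":[0,0,0],"delta_rot":[0,0,0]}]'
cat > tips.py <<'E'
from h import *
O=np.array([508.5,-56.9,0])
d=r.snapshot("scene")[1];u,v,P=cloud("scene",d);x=(P-O)@ex;y=(P-O)@ey
for z in range(45,110,5):
    q=(x>-80)&(x<-20)&(y<-10)&(y>-50)&(abs(P[:,2]-z)<2.5)
    if q.any(): print(z,q.sum(),"x",x[q].min().round(),x[q].max().round(),"y",np.median(y[q]).round())
E
python3 tips.py;python3 st.py
```

```text
time_s: 6.55
position: [479.1, -13.6, 48.5]
tool_rot: [0.471, 0.882, -0.0, -0.001]
wrist_force: [-0.4, 0.1, -1.0]
gripper_width: 40.5
grip_force: 0.0
time_s: 6.92
position: [479.7, -13.7, 34.4]
tool_rot: [0.471, 0.882, -0.0, -0.0]
wrist_force: [0.2, 0.2, 0.5]
gripper_width: 40.4
grip_force: 0.0
45 14 x -34.0 -20.0 y -15.0
75 7 x -58.0 -42.0 y -28.0
80 8 x -60.0 -39.0 y -29.0
85 13 x -56.0 -40.0 y -29.0
90 11 x -57.0 -40.0 y -30.0
95 18 x -58.0 -40.0 y -31.0
100 12 x -57.0 -40.0 y -32.0
105 15 x -59.0 -39.0 y -32.0
t 6.975 TCP holder-axes rel O -51.79372508598027 0.3359214020637583 34.6743358082998 tool y in (ex,ey,z) 0.0008131428899796748 0.9999996570108047 0.00015740684095677854 z [ 0. -0. -1.]
F 0.16404058389704196 -0.4320693893161025 0.6559598643267109 w 40.75715299882339 grip 0.0
```

```bash
python3 -m inch '[{"translation":[0,0,0.12],"delta_rot":[0,0,0]},{"translation":[0,0,0.11],"delta_rot":[0,0,0]},{"translation":[0,0,0],"delta_rot":[0,0,0]}]'
python3 -m inch '[{"translation":[0,0,0],"delta_rot":[0,0,0]},{"translation":[0,0,0],"delta_rot":[0,0,0]},{"translation":[0,0,0],"delta_rot":[0,0,0]},{"translation":[0,0,0],"delta_rot":[0,0,0]},{"translation":[0,0,0],"delta_rot":[0,0,0]}]' -1; python3 st.py
```

```text
time_s: 7.35
position: [479.3, -13.6, 22.5]
tool_rot: [0.471, 0.882, -0.0, -0.0]
wrist_force: [0.9, 0.2, 0.8]
gripper_width: 40.7
grip_force: 0.0
time_s: 7.98
position: [480.3, -13.4, 23.2]
tool_rot: [0.471, 0.882, 0.0, 0.0]
wrist_force: [1.3, 3.0, 1.1]
gripper_width: 9.5
grip_force: 59.2
t 7.975 TCP holder-axes rel O -51.81554751109174 0.8059307356327828 23.21312295287823 tool y in (ex,ey,z) 0.00042988469527907493 0.9999992585514018 0.0011393400703251374 z [ 0.  0. -1.]
F -1.7515153490485003 2.7198568348025476 1.1368632860878027 w 9.53591300888282 grip 59.19306993484497
```

```bash
python3 -m inch '[{"translation":[0,0.2,0],"delta_rot":[0,0,0]},{"translation":[0,0.2,0],"delta_rot":[0,0,0]},{"translation":[0,0.2,0],"delta_rot":[0,0,0]},{"translation":[0,0.2,0],"delta_rot":[0,0,0]},{"translation":[0,0.2,0],"delta_rot":[0,0,0]},{"translation":[0,0.2,0],"delta_rot":[0,0,0]},{"translation":[0,0.1,0],"delta_rot":[0,0,0]},{"translation":[0,0,0],"delta_rot":[0,0,0]}]'; python3 st.py
cat > plate.py <<'E'
from h import *
np.set_printoptions(precision=1,suppress=True,linewidth=170)
O=np.array([508.5,-56.9,0])
I=np.load("top_m.npy").astype(np.float32);T,td=r.snapshot("top");T=T.astype(np.float32)
cv2.imwrite("pics/now.png",cv2.resize(np.uint8(T[175:245,225:310,::-1]),None,fx=7,fy=7,interpolation=cv2.INTER_CUBIC))
def edges(im,y0,x):
    ys=np.arange(y0-12,y0+20,.5);uv=proj("top",O+[0,0,97]+x*ex+ys[:,None]*ey).astype(np.float32)
    g=cv2.remap(im,uv[:,:1],uv[:,1:],cv2.INTER_LINEAR)[:,0].mean(1);g=cv2.GaussianBlur(g[None],(9,1),2)[0]
    i=g[12:40].argmax()+12;dg=np.gradient(g);return ys[i+dg[i:i+16].argmin()],ys[max(0,i-16)+dg[max(0,i-16):i+1].argmax()]
y1=float(__import__('sys').argv[1])
for x in (15,25,35,45): print(x,"before",edges(I,0,x),"now",edges(T,y1,x))
E
python3 plate.py 64
```

```text
time_s: 8.98
position: [532.6, 21.9, 23.2]
tool_rot: [0.471, 0.882, -0.001, -0.001]
wrist_force: [-4.5, -1.7, 7.6]
gripper_width: 9.4
grip_force: 60.2
t 8.975 TCP holder-axes rel O -51.9876438681769 63.911270477083264 23.177511370677106 tool y in (ex,ey,z) 0.0009392812971635767 0.9999948786036382 -0.003059496223287092 z [-0. -0. -1.]
F -1.1488109200086916 -4.69561348191365 7.64388210558606 w 9.37432181000729 grip 60.19770383834839
15 before (np.float64(5.0), np.float64(-4.0)) now (np.float64(68.5), np.float64(58.5))
25 before (np.float64(4.5), np.float64(-4.5)) now (np.float64(69.0), np.float64(58.5))
35 before (np.float64(5.0), np.float64(-4.5)) now (np.float64(69.0), np.float64(59.0))
45 before (np.float64(5.5), np.float64(-4.5)) now (np.float64(68.5), np.float64(58.5))
```

View pics/now.png

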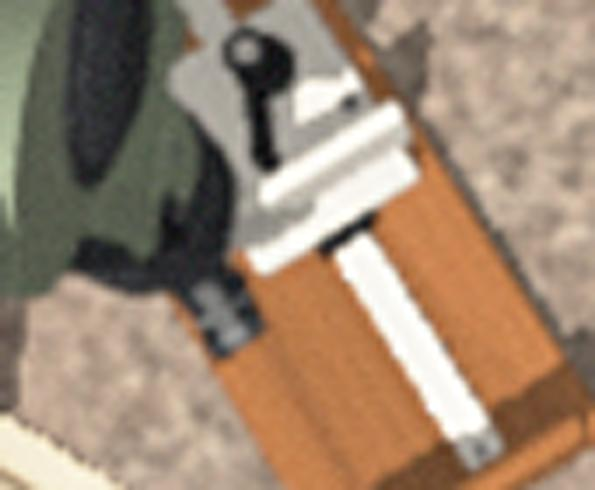

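The far part of the plate moved 63.4 mm in the picture, and the lever is still open at (265,165). It needs another 3.8 mm or so. I'll do that, hold, then ease the grip.

```bash
python3 -m inch '[{"translation":[0,0.076,0],"delta_rot":[0,0,0]},{"translation":[0,0,0],"delta_rot":[0,0,0]},{"translation":[0,0,0],"delta_rot":[0,0,0]},{"translation":[0,0,0],"delta_rot":[0,0,0]},{"translation":[0,0,0],"delta_rot":[0,0,0]},{"translation":[0,0,0],"delta_rot":[0,0,0]}]'; python3 st.py; python3 plate.py 67
python3 -m inch '[{"translation":[0,0.02,0],"delta_rot":[0,0,0]},{"translation":[0,0,0],"delta_rot":[0,0,0]},{"translation":[0,0,0],"delta_rot":[0,0,0]},{"translation":[0,0,0],"delta_rot":[0,0,0]}]' -0.7; python3 st.py; python3 plate.py 67
```

```text
time_s: 9.78
position: [535.4, 23.8, 23.2]
tool_rot: [0.471, 0.882, -0.001, -0.001]
wrist_force: [-4.3, -2.7, 7.3]
gripper_width: 9.4
grip_force: 60.2
t 9.775 TCP holder-axes rel O -52.01819103225107 67.29146229265082 23.197042107517373 tool y in (ex,ey,z) 0.001186247950949117 0.9999939796792098 -0.0032608926899193786 z [-0. -0. -1.]
F -0.21160955409619042 -5.089515487422277 7.313135247159768 w 9.400214697967705 grip 60.1896607875824
15 before (np.float64(5.0), np.float64(-4.0)) now (np.float64(72.0), np.float64(62.0))
25 before (np.float64(4.5), np.float64(-4.5)) now (np.float64(72.0), np.float64(62.0))
35 before (np.float64(5.0), np.float64(-4.5)) now (np.float64(73.0), np.float64(62.5))
45 before (np.float64(5.5), np.float64(-4.5)) now (np.float64(71.5), np.float64(62.0))
time_s: 10.32
position: [536.2, 24.4, 22.6]
tool_rot: [0.471, 0.882, -0.001, -0.001]
wrist_force: [-4.4, -3.3, 4.4]
gripper_width: 12.9
grip_force: 2.6
t 10.325 TCP holder-axes rel O -52.08112569721867 68.3352722442524 22.637702040376116 tool y in (ex,ey,z) 0.0014602217229815796 0.9999933487353452 -0.0033421905377573943 z [-0. -0. -1.]
F 0.3212925159325784 -5.517670092986566 4.379971648408757 w 12.869208298477357 grip 2.5798961520195007
15 before (np.float64(5.0), np.float64(-4.0)) now (np.float64(72.0), np.float64(61.5))
25 before (np.float64(4.5), np.float64(-4.5)) now (np.float64(72.0), np.float64(62.0))
35 before (np.float64(5.0), np.float64(-4.5)) now (np.float64(71.5), np.float64(62.0))
45 before (np.float64(5.5), np.float64(-4.5)) now (np.float64(71.5), np.float64(61.5))
```

```bash
python3 -m inch '[{"translation":[-0.12,0,0],"delta_rot":[0,0,0]},{"translation":[-0.12,0,0],"delta_rot":[0,0,0]},{"translation":[-0.12,0,0],"delta_rot":[0,0,0]},{"translation":[-0.12,0,0],"delta_rot":[0,0,0]},{"translation":[-0.08,0,0],"delta_rot":[0,0,0]},{"translation":[-0.08,0,0],"delta_rot":[0,0,0]},{"translation":[-0.08,0,0],"delta_rot":[0,0,0]}]'; python3 st.py; python3 plate.py 67
```

```text
time_s: 11.25
position: [554.3, -4.3, 21.6]
tool_rot: [0.471, 0.882, -0.001, -0.003]
wrist_force: [-6.5, -0.2, 1.1]
gripper_width: 12.9
grip_force: 3.0
t 11.25 TCP holder-axes rel O -18.12859659260516 67.32360792162596 21.606809077733192 tool y in (ex,ey,z) 0.0009798054255695412 0.9999867902718279 -0.005045717310335035 z [-0.01  0.   -1.  ]
F -3.4785351027605333 -5.51940837358592 1.0887384575662775 w 12.910891704508465 grip 3.0418606102466583
15 before (np.float64(5.0), np.float64(-4.0)) now (np.float64(74.0), np.float64(64.0))
25 before (np.float64(4.5), np.float64(-4.5)) now (np.float64(72.5), np.float64(62.0))
35 before (np.float64(5.0), np.float64(-4.5)) now (np.float64(73.0), np.float64(62.5))
45 before (np.float64(5.5), np.float64(-4.5)) now (np.float64(71.5), np.float64(61.5))
```

```bash
python3 -m inch '[{"translation":[-0.08,0.006,0],"delta_rot":[0,0,0]},{"translation":[-0.08,0.006,0],"delta_rot":[0,0,0]},{"translation":[-0.08,0,0],"delta_rot":[0,0,0]},{"translation":[-0.08,0,0],"delta_rot":[0,0,0]}]'; python3 st.py; python3 plate.py 67
python3 -m inch '[{"translation":[-0.08,0.004,0],"delta_rot":[0,0,0]},{"translation":[-0.08,0,0],"delta_rot":[0,0,0]},{"translation":[-0.06,0,0],"delta_rot":[0,0,0]}]'; python3 st.py
```

```text
time_s: 11.8
position: [559.7, -11.3, 21.4]
tool_rot: [0.47, 0.883, 0.003, -0.008]
wrist_force: [-15.1, 13.2, 8.7]
gripper_width: 12.6
grip_force: 24.2
t 11.8 TCP holder-axes rel O -9.318709503569186 67.93781156186824 21.436108794022065 tool y in (ex,ey,z) -0.0014026110882865697 0.9999933753624214 -0.003358855966952676 z [-0.01  0.01 -1.  ]
F -19.367286255985633 -5.205653916374433 8.691699591937928 w 12.634721812440246 grip 24.16686862707138
15 before (np.float64(5.0), np.float64(-4.0)) now (np.float64(61.5), np.float64(55.0))
25 before (np.float64(4.5), np.float64(-4.5)) now (np.float64(74.0), np.float64(64.5))
35 before (np.float64(5.0), np.float64(-4.5)) now (np.float64(73.5), np.float64(64.0))
45 before (np.float64(5.5), np.float64(-4.5)) now (np.float64(74.5), np.float64(64.0))
time_s: 12.22
position: [562.8, -16.3, 21.1]
tool_rot: [0.469, 0.883, 0.005, -0.012]
wrist_force: [-22.6, 24.4, 20.3]
gripper_width: 12.8
grip_force: 47.2
t 12.225 TCP holder-axes rel O -3.4649816776441855 67.75846604593563 21.13427199535965 tool y in (ex,ey,z) -0.003001066990729685 0.9999900305231301 -0.0033064257539675655 z [-0.02  0.02 -1.  ]
F -32.88347648609188 -5.151759712889468 20.256966871360873 w 12.820762112116116 grip 47.168365716934204
```

The force is higher than the lever should need, so I'll look with one combined picture.

```bash
python3 - <<'E'
from h import *
a=r.snapshot("top")[0][165:235,245:305,::-1];b=r.snapshot("scene")[0][125:195,240:300,::-1]
cv2.imwrite("pics/c8.png",np.hstack([cv2.resize(x,(398,464),interpolation=cv2.INTER_CUBIC) for x in(a,b)]))
O=np.array([508.5,-56.9,0])
d=r.snapshot("top")[1];u,v,P=cloud("top",d);x=(P-O)@ex;y=(P-O)@ey
E
python3 plate.py 68|tail -3
```

```text
25 before (np.float64(4.5), np.float64(-4.5)) now (np.float64(62.0), np.float64(56.0))
35 before (np.float64(5.0), np.float64(-4.5)) now (np.float64(67.0), np.float64(57.5))
45 before (np.float64(5.5), np.float64(-4.5)) now (np.float64(71.0), np.float64(60.5))
```

View pics/c8.png

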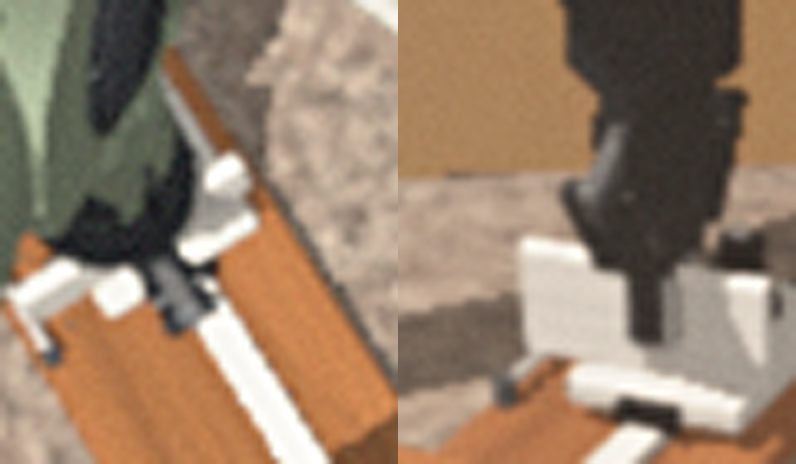

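```bash
python3 - <<'E'
from h import *
O=np.array([508.5,-56.9,0])
def t(P): 
    return (P-O)@ex,(P-O)@ey,P[:,2]
A=np.load("top0.npz");u,v,P=cloud("top",A["d"]);x,y,z=t(P)
q=(abs(x-12)<14)&(y>45)&(y<75);print("knob init z max pct",np.percentile(z[q],[50,80,90,97,100]).round())
for X in range(-4,30,4): 
    w=q&(abs(x-X)<2); print(X,z[w].max().round(),end=' ')
print()
for cam in("scene","top"):
    d=r.snapshot(cam)[1];u,v,P=cloud(cam,d);x,y,z=t(P);y=y-67
    for zb in range(62,175,8):
        k=(abs(z-zb)<4)&(x>-45)&(x<45)&(abs(y)<85)
        if cam=="top": k&=zb<120
        o=[]
        for yb in range(-60,81,20):
            w=k&(abs(y-yb)<10)
            o.append(f"{x[w].min():.0f}..{x[w].max():.0f}" if w.any() else "-")
        print(cam,zb,o)
E
python3 st.py|tail -1
```

```text
knob init z max pct [84. 88. 89. 90. 93.]
F -5.192786827159555 -5.2900433339613055 0.43950012133806254 w 13.186292828379132 grip 3.463549856096506Traceback (most recent call last):
  File "<stdin>", line 8, in <module>
    return umr_maximum(a, axis, None, out, keepdims, initial, where)
ValueError: zero-size array to reduction operation maximum which has no identity
```

The force has relaxed: it was only rubbing and stick-slip. The knob is 90 mm high, well under the gripper's body.

```bash
python3 st.py; python3 plate.py 67 | tail -2; python3 -m inch '[{"translation":[0,0,0],"delta_rot":[0,0,0]}]'; python3 st.py
```

```text
t 12.425 TCP holder-axes rel O 7.113936503860848 67.92159637057998 21.220738258473162 tool y in (ex,ey,z) -0.0001382946559995956 0.9999843984489367 -0.0055842397250178075 z [-0.01  0.   -1.  ]
F -5.192786827159555 -5.2900433339613055 0.43950012133806254 w 13.186292828379132 grip 3.463549856096506
35 before (np.float64(5.0), np.float64(-4.5)) now (np.float64(67.0), np.float64(57.5))
45 before (np.float64(5.5), np.float64(-4.5)) now (np.float64(71.5), np.float64(60.0))
time_s: 12.6
position: [569.2, -25.5, 21.2]
tool_rot: [0.471, 0.882, -0.001, -0.004]
wrist_force: [-6.4, 1.1, 0.5]
gripper_width: 12.8
grip_force: 3.3
t 12.6 TCP holder-axes rel O 7.730462592598112 67.9239410031637 21.207928000716144 tool y in (ex,ey,z) 0.000531934211597264 0.9999852648014717 -0.005402520330858718 z [-0.01  0.   -1.  ]
F -4.480648709752957 -4.655467962389774 0.49740015282423317 w 12.832446035303576 grip 3.2869435474276543
```

```bash
python3 -m inch '[{"translation":[-0.06,0,0],"delta_rot":[0,0,0]},{"translation":[-0.06,0,0],"delta_rot":[0,0,0]},{"translation":[0,0,0],"delta_rot":[0,0,0]}]'; python3 st.py;  python3 -m inch '[{"translation":[-0.06,0,0],"delta_rot":[0,0,0]},{"translation":[0,0,0],"delta_rot":[0,0,0]},{"translation":[0,0,0],"delta_rot":[0,0,0]}]'; python3 st.py
```

```text
time_s: 12.98
position: [573.0, -31.0, 21.2]
tool_rot: [0.471, 0.882, -0.001, -0.003]
wrist_force: [-6.8, 1.1, -0.2]
gripper_width: 12.5
grip_force: 2.9
t 12.975 TCP holder-axes rel O 14.45171115510529 67.99199342935755 21.2479508318942 tool y in (ex,ey,z) 0.0010163935096427694 0.9999857391135782 -0.005242948951147108 z [-0.01  0.   -1.  ]
F -4.680872715518578 -5.00931636623779 -0.2146323964476468 w 12.453975506522772 grip 2.9021985456347466
time_s: 13.35
position: [574.5, -33.3, 21.2]
tool_rot: [0.471, 0.882, -0.001, -0.004]
wrist_force: [-6.4, 1.1, 0.4]
gripper_width: 12.9
grip_force: 3.8
t 13.35 TCP holder-axes rel O 17.138822154671516 67.9711913949246 21.17879055782145 tool y in (ex,ey,z) 0.0007326450247681128 0.999985747596119 -0.005288462526853102 z [-0.01  0.   -1.  ]
F -4.4640547524296545 -4.709535806096825 0.36181028254667735 w 12.861398796961124 grip 3.76934677362442
```

```bash
python3 -m inch '[{"translation":[-0.06,0,0],"delta_rot":[0,0,0]},{"translation":[0,0,0],"delta_rot":[0,0,0]},{"translation":[0,0,0],"delta_rot":[0,0,0]}]'; python3 st.py
python3 - <<'E'
from h import *
O=np.array([508.5,-56.9,0])
for c in("scene","top"):
    im,d=r.snapshot(c)
    print(c,{k:proj(c,(O+67*ey+np.array(p)[0]*ex+np.array(p)[1]*ey+[0,0,p[2]])[None])[0].round(1) for k,p in dict(knob=(12,60,90),tipopen=(-8,14,88),tipclosed=(32,14,88),plateF=(55,0,97),near=(-65,0,97)).items()})
    cv2.imwrite(f"pics/x_{c}.png",im[:,:,::-1])
    if c=="top":
        g=im.mean(2).astype(int); print(g[180:216,264:292:1])
E
```

```text
time_s: 13.72
position: [574.8, -33.8, 21.0]
tool_rot: [0.47, 0.882, -0.0, -0.005]
wrist_force: [-9.0, 5.8, 3.5]
gripper_width: 13.1
grip_force: 4.8
t 13.725 TCP holder-axes rel O 17.756126304682994 67.89923768540103 21.023836158913866 tool y in (ex,ey,z) -0.00034638714024226683 0.9999870182339932 -0.005083638405367152 z [-0.01  0.01 -1.  ]
F -9.812715969531125 -4.250012954388316 3.5117203355121696 w 13.076305635502314 grip 4.774530711583793
scene {'knob': array([290.9, 158.4]), 'tipopen': array([277.8, 164. ]), 'tipclosed': array([290.3, 166.2]), 'plateF': array([295.4, 166.5]), 'near': array([258. , 160.1])}
top {'knob': array([259.4, 180.7]), 'tipopen': array([261.7, 196.7]), 'tipclosed': array([272.8, 189.8]), 'plateF': array([281.4, 189. ]), 'near': array([247.4, 210.1])}
[[ 73  48  55 ... 160 153 148]
 [ 78  55  43 ... 162 168 169]
 [ 82  70  70 ... 176 189 185]
 ...
 [137 126 130 ... 140 141 145]
 [127 130 133 ... 139 136 141]
 [130 131 132 ... 141 135 143]]
```

The hand now advances only 0.6 mm for 3 mm commanded, with the force rising at the expected place, so this is the stop. I'll push a little more to confirm, then tighten the grip.

```bash
python3 -m inch '[{"translation":[-0.06,0,0],"delta_rot":[0,0,0]},{"translation":[0,0,0],"delta_rot":[0,0,0]},{"translation":[0,0,0],"delta_rot":[0,0,0]}]'; python3 st.py;python3 -m inch '[{"translation":[-0.04,0,0],"delta_rot":[0,0,0]},{"translation":[0,0,0],"delta_rot":[0,0,0]},{"translation":[0,0,0],"delta_rot":[0,0,0]}]'; python3 st.py; python3 plate.py 67|tail -2
```

```text
time_s: 14.2
position: [575.1, -35.1, 20.7]
tool_rot: [0.47, 0.883, 0.0, -0.007]
wrist_force: [-12.0, 8.8, 3.2]
gripper_width: 12.9
grip_force: 7.9
t 14.2 TCP holder-axes rel O 18.9983069428946 67.51051236628179 20.679129535557685 tool y in (ex,ey,z) -0.0011728170248091 0.999983067955654 -0.00569985107036395 z [-0.01  0.01 -1.  ]
F -13.983536426158562 -5.064666232974888 3.2367283073242126 w 12.940813899681443 grip 7.9236632119864225
time_s: 14.58
position: [575.2, -35.1, 20.6]
tool_rot: [0.47, 0.883, 0.001, -0.008]
wrist_force: [-14.6, 11.5, 5.8]
gripper_width: 12.8
grip_force: 9.7
t 14.575 TCP holder-axes rel O 19.065950085194597 67.50562118717986 20.600843470105357 tool y in (ex,ey,z) -0.0022287122103896422 0.9999827335604362 -0.005437409574553668 z [-0.01  0.01 -1.  ]
F -17.694882262304628 -5.656979198625882 5.819410951378016 w 12.838195584175217 grip 9.720986438915133
35 before (np.float64(5.0), np.float64(-4.5)) now (np.float64(68.0), np.float64(63.0))
45 before (np.float64(5.5), np.float64(-4.5)) now (np.float64(61.5), np.float64(55.0))
```

Before tightening, I'll check in depth that the lever really swung and the fingers didn't slip past it.

Run:
```python
from h import *
O=np.array([508.5,-56.9,0])
def show(n,d,im,y0,tag):
    u,v,P=cloud(n,d);x=(P-O)@ex;y=(P-O)@ey-y0;z=P[:,2];g=im[v,u].mean(1)
    k=(x>-30)&(x<60)&(y>8)&(y<80)&(z>55)&(z<96)&(g<100)
    print(tag,n,k.sum())
    for yb in range(10,80,8):
        w=k&(abs(y-yb)<4)
        if w.any(): print("  y",yb,w.sum(),"x",np.percentile(x[w],[5,50,95]).round(),"z",np.percentile(z[w],[5,50,95]).round())
for n in("scene","top"):
    A=np.load(n+"0.npz");show(n,A["d"],A["p"],0,"init")
    im,d=r.snapshot(n);show(n,d,im,66.5,"now")
```

```text
init scene 62
  y 26 1 x [3. 3. 3.] z [84. 84. 84.]
  y 34 8 x [-1.  4.  9.] z [83. 86. 87.]
  y 42 8 x [ 5.  9. 11.] z [79. 84. 87.]
  y 50 27 x [ 7. 13. 24.] z [74. 80. 87.]
  y 58 14 x [17. 22. 26.] z [64. 80. 87.]
  y 66 4 x [19. 22. 22.] z [69. 73. 84.]
now scene 30
  y 10 2 x [26. 28. 29.] z [95. 95. 96.]
  y 18 2 x [32. 35. 38.] z [88. 90. 92.]
  y 26 1 x [29. 29. 29.] z [87. 87. 87.]
  y 34 5 x [21. 25. 28.] z [84. 86. 88.]
  y 50 4 x [19. 22. 23.] z [78. 84. 86.]
  y 58 13 x [20. 22. 27.] z [63. 79. 87.]
  y 66 3 x [18. 26. 28.] z [56. 57. 81.]
init top 76
  y 10 3 x [-10.  -8.  -6.] z [74. 82. 84.]
  y 18 9 x [-10.  -6.  -3.] z [70. 89. 91.]
  y 26 7 x [-6. -3. -1.] z [73. 87. 87.]
  y 34 6 x [-1.  2.  4.] z [79. 86. 88.]
  y 42 9 x [0. 5. 9.] z [59. 85. 87.]
  y 50 22 x [ 4. 12. 19.] z [56. 69. 88.]
  y 58 13 x [ 3. 18. 26.] z [57. 84. 87.]
  y 66 6 x [ 9. 19. 23.] z [57. 72. 88.]
  y 74 1 x [15. 15. 15.] z [84. 84. 84.]
now top 0
```

The arm of the lever now runs through x≈25 at y=34 and x≈35 at y=18, where it started at x≈2 and -6. It is closed. Now I'll tighten the grip.

```bash
python3 -m inch '[{"translation":[0,0,0],"delta_rot":[0,0,0]},{"translation":[0,0,0],"delta_rot":[0,0,0]},{"translation":[0,0,0],"delta_rot":[0,0,0]},{"translation":[0,0,0],"delta_rot":[0,0,0]}]' -1; python3 st.py
python3 - <<'E'
from h import *
np.set_printoptions(linewidth=200)
O=np.array([508.5,-56.9,0])
# near part of plate and pointer/marker region: profiles from the top view
T=np.mean([r.snapshot("top")[0].astype(np.float32) for _ in range(4)],0)
def prof(x,z,ys,ch):
    uv=proj("top",O+[0,0,z]+x*ex+ys[:,None]*ey).astype(np.float32);g=cv2.remap(T,uv[:,:1],uv[:,1:],cv2.INTER_LINEAR)[:,0];return (g[:,0] if ch else g.mean(1)).astype(int)
ys=np.arange(54,82,2.);print(ys)
for x in(-60,-50,-40,-30): print("plate",x,prof(x,97,ys,0))
ys=np.arange(101,129,2.);print(ys)
for x,z in((-70,31),(-62,31),(-58,31),(-54,31),(-48,38),(-45,38),(-42,38)): print(x,prof(x,z,ys,1))
E
```

```text
time_s: 15.22
position: [575.3, -35.0, 20.7]
tool_rot: [0.47, 0.883, 0.001, -0.008]
wrist_force: [-14.5, 12.3, 6.5]
gripper_width: 9.3
grip_force: 69.6
t 15.225 TCP holder-axes rel O 19.042325728265048 67.63089267504837 20.678145033976254 tool y in (ex,ey,z) -0.0022550488459394604 0.9999843084648785 -0.0051281164887008405 z [-0.01  0.01 -1.  ]
F -18.304227753815276 -5.1609381788325015 6.481106988304429 w 9.327624089494485 grip 69.62161123752594
[54. 56. 58. 60. 62. 64. 66. 68. 70. 72. 74. 76. 78. 80.]
plate -60 [154 161 147 120 101  91  89  91  94  96  97  98  99 100]
plate -50 [177 187 191 196 202 216 203 160 113  86  88  90  92  95]
plate -40 [177 187 189 198 219 240 252 253 245 199 147  95  82  83]
plate -30 [209 190 186 193 216 237 248 247 237 206 172 161 155 142]
[101. 103. 105. 107. 109. 111. 113. 115. 117. 119. 121. 123. 125. 127.]
-70 [103 104 105 106 107 107 107 108 109 109 109 109 110 110]
-62 [101 102 103 104 104 105 105 106 107 108 107 107 109 109]
-58 [100 101 102 102 103 103 103 103 104 105 105 106 107 106]
-54 [ 99  99  99  99 100 101 101 102 103 104 105 106 107 107]
-48 [ 96  96  98 100 101 101 101 101 102 104 104 103 103 103]
-45 [ 93  94  96  98  99 100 101 102 102 102 102 102 103 104]
-42 [ 92  94  98  97  98  98  98 100 100 100 101 102 102 102]
```

The plate is at +66.6 mm against the 67.2 mm target, it is firmly held, and the lever is closed. Handing in.

```bash
python3 -c "
from bench import r
print(r.close_job())"
```

```text
the job is handed in; nothing more can be done
None
```

I handed the job in at about 15 s of the 38 s allowed: the leg was drawn to within about 1 mm of the mark (measured on the plate, since the hand hid both pointers), the lever was pushed to its stop, and the plate was still gripped; no verdict came back.

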